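Charge the rinse pump by hand until its pin pops out

TASK

Charge the blue hand pump that feeds the milk analyser's rinse: first push the red vent lever round, clockwise seen from above, until it stops at its closed end, pointing straight away from the black plunger. Then press the black plunger head fully down and let it spring right back up, again and again, until the yellow indicator pin pops fully out and its green band stands clear of its barrel. Only push and press with the fingertips: pick nothing up, do not touch the pin itself, leave the bottle, vial and cup where they stand, and finish with the lever closed and the plunger up.

Things in the scene. Friction and masses are not known exactly. Their poses are not given: they have to be found in the camera images.
- pump: Hand pump fixed to the worktop: grey base plate 180 x 140 x 14 mm, blue pump barrel (72 mm high) with the black plunger at its middle. Origin on the worktop on the plunger's axis, z up. In its own axes the indicator barrel (aluminium, top 64 mm high, 25 mm across) stands at x +45, y +62 mm, and the vent tap at x -85, y 0 mm. Its yaw differs from run to run by up to 0.4 rad.
- plunger_top (a point): Centre of the top of the black plunger head (44 mm across, nearly flat), 120 mm above the worktop when up. Moves with the plunger, straight down.
- plunger (a joint): Plunger travel in m: 0 up, 0.026 fully down at a hard stop. A spring (3 N at the top, 5 N at the bottom, 2 to 4 N more while it lifts the pin) returns it within 0.5 s of release. An inner ratchet lifts the pin 5 to 12 mm on a full press (the first may give less): 3 to 6 full presses do the job. Presses under 22 mm need more or never finish. Let it rise fully before the next.
- vent (a joint): Angle of the red vent lever, rad: 0 open (lever points along the pump's -y), 1.5 at the closed stop (lever points nearly along the pump's -x). It turns clockwise seen from above, with light friction (about 1.2 N at the knob), and stays where it is left. Closed means over 1.35.
- vent_knob (a point): Middle of the upright red knob at the lever's end (16 mm diameter, free from 76 to 108 mm above the worktop; this point is 93 mm up). It runs on an arc of 45 mm radius about vent_pivot.
- vent_pivot (a point): Point on the upright axis of the vent lever, 93 mm above the worktop. The brass tap and lever hub below it reach up to 76 mm.
- pin_rise (a joint): How far the indicator pin has risen, m: up to about 0.014 at the start; at about 0.035 to 0.037 a hidden spring cam pops it out by itself to about 0.040, its end, where further presses do nothing more. Between presses it may slip back a few mm but no more. Over 0.037 counts as fully out.
- pin: The indicator pin: yellow shaft, 13 mm diameter, with a green band 9 mm tall that shows wholly above its aluminium barrel once the pin is out. Its top stands 69 mm above the worktop when in and about 109 mm when out, so lower than the released plunger. Origin on its axis, at worktop height when the pin is in. Not to be touched.
- amber_bottle: Brown glass reagent bottle with blue cap, 56 mm diameter, 117 mm tall, standing loose behind the pump. Origin at the centre of its underside. Leave alone.
- red_vial: Vial with red cap, 23 mm diameter, 56 mm tall, standing loose beside the pump. Origin at the centre of its underside. Leave alone.
- small_cup: Clear plastic sample cup, 61 mm diameter, 66 mm tall, standing loose beside the pump. Origin at the centre of its underside. Leave alone.

How it is judged:
By the outcome, as a careful person would: the job done as asked, in the order asked, and still so for the second after the job is handed in, with the robot touching nothing.
It also fails if it takes over 64 s, if anything falls off the work surface, if the arm or the gripper's body presses on something with over 40 N, if the wrist force passes 120 N, or if a joint passes its speed limit or range.

ROBOT

A 6-joint arm with a two-finger parallel gripper is mounted at the origin on a cart in front of the work surface, level with it; the furniture and walls round the work are solid. World frame = base frame: x ahead of the robot, y to its left, z up, the work surface at z = 0. Lengths are in m, angles in rad, forces in N, time in s.
With the tool pointing down it reaches from about 0.425 to 0.95 m from the base axis. Payload 3.5 kg.
Tool frame: the origin (TCP) lies midway between the tips of the shut fingers; the grasp point (between the pads) lies 19 mm behind it (ctrl.pinch_z is the distance from the TCP to the grasp point, in m); z points along the fingers, y is the line along which they close (so a half turn about z gives the same grasp; the last joint's range is limited). The gripper opens to 85 mm and grips with 20 to 120 N. Pads are 22 mm wide; open, the fingers measure 114 mm over their backs; the gripper's body (76 mm by 85 mm) begins 54 mm behind the grasp point. The pads swing forward as they close: fully open they stand 13 mm farther back than shut.
Start: joints at [1.167, 0.286, 1.577, -0, 1.279, -0.15], TCP at [0.169, 0.653, 0.231] pointing down, gripper open.
Joint ranges: [-2.77, 2.77], [-0.9, 2.22], [0.21, 2.48], [-1.53, 4.67], [0.24, 2.81], [-2.84, 2.84]. Speed limits (rad/s): [2.79, 2.79, 3.14, 3.14, 3.14, 3.14].

INTERFACE

Orientations are given as a unit quaternion [x, y, z, w].
In Python, from plant import get_state, viewer, sign_off, ctrl gives the robot as it stands. The module is installed in compiled form; this text tells all that it offers.
- The arm moves only by the shell command python3 -m handwheel 'ROWS' [FORCE]. ROWS is JSON, a list that holds one entry, the list of rows, each a list of 5 numbers: the finger opening in m, from 0 to 0.0854, then the shift along the tool's x, y, z in m, then the turn about the tool's z in degrees. In form: [[[claw, x, y, z, spin], ...]]. A call has 1 to 12 rows; each row shifts and turns the commanded pose from where the row before left it, along the tool's axes as they then stand; what a row does not reach is not made up. A row lasts 1/12 s, in which the tool goes at most 41.7 mm and 7.16 degrees, less where a joint would pass 70% of its speed; a pose out of reach is approached as far as the arm can. A call is refused whole if a number of a shift passes 0.0417 or a number of a turn 7.16, either way. A call with a gripper value outside its range is refused whole. The fingers move at their own pace and stop on an object; FORCE is the grip in N (left out, the last holds). Time passes only in rows, so rows that do not move let the fingers close. It gives the time, the measured TCP pose, the force, the opening and the grip force at its end, in the units of the state.
- get_state(): the state, without advancing time (a new reading comes with each control period).
- viewer.read_camera(name): name is "scene" or "top" or "wrist"; returns the picture (400x640x3 uint8, blue, green, red); there is no depth.
- viewer.camera_params(name): a dict with "fov_y" (degrees; the focal length in pixels is half the picture's height over the tangent of half this angle, whatever the lens; pixels are square), "cx", "cy" (the principal point, pixels), "xyz" and "attitude" of the camera in the world; the wrist camera has in their place "hand_eye" (4x4, takes a point from camera to tool coordinates, whose origin is the TCP and whose axes are the flange's). Camera axes: x right, y up, looking along -z (the intrinsics and any distortion apply to the point x, -y, -z); pixel columns grow to the right and rows downward; lengths in m; the calibration is good to about 2 mm. A picture is of the moment at which its call begins: read the wrist's pose just before it. camera_params takes no time and is no camera call.
- sign_off(): hands the job in; it is judged then, once.
Trained networks look in the newest picture that a camera, given by its name, has taken for a name from the list of things; names that differ only in an ending like _2 or _b are one class to them, and where a whole thing is asked for, a point or a joint stands for the part that bears it (a point fixed in the world has none). Each returns a list of dicts, best first, with "confidence" (0 to 1); they miss things now and then, are a little off and sometimes report something else, mostly with a low value. They report only what shows in the picture. A call takes as long as a camera call.
- viewer.look_for(camera, name): "extent" ([left, top, width, height] as shares, 0 to 1, of the picture: columns of its width, rows of its height, round what is visible of it).
- viewer.outline_of(camera, name): "mask" (400x640 bool, what is visible of it) and "extent" ([left, top, width, height] as shares, 0 to 1, of the picture: columns of its width, rows of its height, round what is visible of it).
- viewer.pinpoint(camera, name): "xy" ([column, row] as shares, 0 to 1, of the picture: columns of its width, rows of its height: a listed point, or the origin of a listed thing).
The state is a dict: "time": time; "qpos": joint angles; "dq": joint speeds; "joint_efforts": joint torques, N m; "eef_pos": TCP position; "tcp_rot": TCP orientation; "contact_force": force on the tool from outside, world axes, zero at the start; "wrist_torque": the same for the moment, N m; "opening": opening from 0.0 (shut) to 1.0 (fully open); "finger_force": force on a finger pad.
Only numpy, scipy, OpenCV 4.12 (cv2) and the standard library are available. Lean on these libraries where they do the work, as an engineer would, in place of code of your own. Each camera call takes 0.05 s, during which the arm holds its last target. There are 200 camera calls.

## Working session

There is one attempt and no reset: what is moved stays moved. The work goes in short steps, Python scripts to look and compute and a shell command to move; the robot and the scene stay as the last step left them, time stands still between calls to the robot, and variables do not carry over. Pictures are saved under pics/ and viewed, at most 10 in all, crops included, and the job is handed in when it is done.

```bash
mkdir -p pics
cat > h.py <<'E'
import numpy as np, cv2
from scipy.spatial.transform import Rotation as R
from plant import get_state, viewer, sign_off, ctrl
def ray(cam,u,v,st=None):
    p=viewer.camera_params(cam); f=200/np.tan(np.radians(p['fov_y'])/2)
    d=np.array([(u-p['cx'])/f,-(v-p['cy'])/f,-1])
    if cam=='wrist':
        st=st or get_state(); H=np.array(p['hand_eye']); T=R.from_quat(st['tcp_rot']).as_matrix()
        return T@H[:3,3]+st['eef_pos'], T@H[:3,:3]@d
    a=np.array(p['attitude']); M=R.from_quat(a).as_matrix() if a.size==4 else a.reshape(3,3)
    return np.array(p['xyz']),M@d
def at_z(cam,u,v,z,st=None):
    o,d=ray(cam,u,v,st); return o+d*(z-o[2])/d[2]
E
python3 - <<'E'
from h import *
np.set_printoptions(precision=4,suppress=True)
s=get_state(); print({k:np.round(v,3) for k,v in s.items()})
for c in ['scene','top','wrist']:
    print(c,viewer.camera_params(c)); cv2.imwrite(f'pics/{c}0.png',viewer.read_camera(c))
Z={'plunger_top':.12,'vent_knob':.093,'vent_pivot':.093,'pump':0,'pin':0,'amber_bottle':0,'red_vial':0,'small_cup':0}
for c in ['scene','top']:
  for n,z in Z.items():
    for r in viewer.pinpoint(c,n)[:1]:
        u,v=r['xy'][0]*640,r['xy'][1]*400; print(c,n,round(r['confidence'],2),round(u),round(v),at_z(c,u,v,z))
E
```

```text
{'time': np.float64(0.0), 'qpos': array([ 1.167,  0.287,  1.578, -0.   ,  1.279, -0.15 ]), 'dq': array([-0.001,  0.001, -0.   ,  0.001,  0.   ,  0.001]), 'joint_efforts': array([  0.001, -40.598, -29.263,   0.   ,   0.006,   0.   ]), 'eef_pos': array([0.169, 0.653, 0.23 ]), 'tcp_rot': array([ 0.127,  0.992, -0.001, -0.   ]), 'contact_force': array([ 0.02 ,  0.304, -0.261]), 'wrist_torque': array([ 0.019, -0.001, -0.067]), 'finger_force': np.float64(0.0), 'opening': np.float64(0.998)}
scene {'fov_y': 43.032961666622896, 'cx': 316.82406868025936, 'cy': 204.52391357123327, 'xyz': array([ 0.5354, -0.7689,  0.8358]), 'attitude': array([ 0.2529, -0.0035, -0.0395,  0.9667])}
top {'fov_y': 46.64250150892419, 'cx': 319.5599154407789, 'cy': 196.99800312071162, 'xyz': array([ 0.3744, -0.3334,  0.9449]), 'attitude': array([-0.0717,  0.0749,  0.7049, -0.7016])}
wrist {'fov_y': 68.46022326764893, 'cx': 324.53033306956115, 'cy': 201.301302304196, 'hand_eye': array([[ 0.0002,  0.9653,  0.2612,  0.0653],
       [ 1.    , -0.0001, -0.0004, -0.    ],
       [-0.0004,  0.2612, -0.9653, -0.142 ],
       [ 0.    ,  0.    ,  0.    ,  1.    ]])}
scene plunger_top 0.77 282 200 [ 0.5014 -0.3545  0.12  ]
scene vent_knob 0.76 235 242 [ 0.421  -0.4115  0.093 ]
scene pump 0.66 289 231 [ 0.5048 -0.3525  0.    ]
scene amber_bottle 0.8 353 222 [ 0.6239 -0.3439  0.    ]
scene small_cup 0.81 327 284 [ 0.567  -0.4601  0.    ]
top plunger_top 0.92 334 221 [ 0.5034 -0.3625  0.12  ]
top vent_knob 0.57 360 266 [ 0.4252 -0.4113  0.093 ]
top vent_pivot 0.65 334 268 [ 0.4216 -0.3638  0.093 ]
top pump 0.64 327 226 [ 0.5117 -0.3541  0.    ]
top pin 0.6 296 211 [ 0.5449 -0.2897  0.    ]
top amber_bottle 0.94 321 168 [ 0.6353 -0.3409  0.    ]
top red_vial 0.69 383 237 [ 0.4889 -0.4683  0.    ]
top small_cup 0.59 380 200 [ 0.5676 -0.463   0.    ]
```

View pics/top0.png

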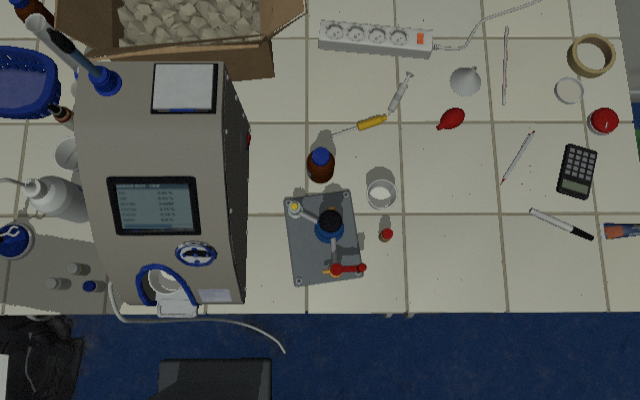

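View pics/scene0.png

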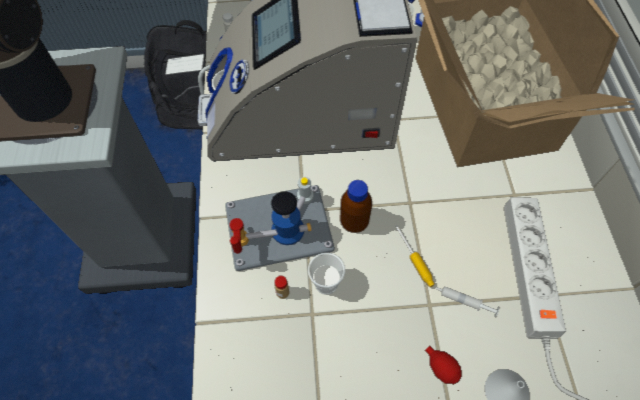

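Top view: pump plunger at (334,221), pin at (294,208), red lever pointing right to its knob at (362,268), vial (386,234), cup (381,194), bottle (320,165). The tall analyser stands between the arm and the pump, so I'll measure its extent from both views.

Run:
```python
from h import *
np.set_printoptions(precision=3,suppress=True)
def tri(a,b):
    o1,d1=ray('top',*a);o2,d2=ray('scene',*b)
    A=np.c_[d1,-d2];t=np.linalg.lstsq(A,o2-o1,rcond=None)[0];p,q=o1+t[0]*d1,o2+t[1]*d2
    return (p+q)/2,np.linalg.norm(p-q)
# top-right-rear corner of analyser / front slope / paper corner / screen corners
for n,a,b in [('rear top',(223,63),(410,28)),('paper nearR',(211,112),(410,28)),('paper nearL',(154,112),(362,33)),('screen far R',(194,178),(292,0)),('screen nearR',(200,234),(299,43)),('logo',(196,253),(240,73))]:
    print(n,*tri(a,b))
print('front bottom',at_z('scene',208,158,0),'rear bottom',at_z('scene',395,152,0))
print('top front-right',at_z('top',243,303,0), at_z('top',250,75,0))
s=get_state()
print('basis',R.from_quat(s['tcp_rot']).as_matrix())
```

```text
rear top [ 0.71  -0.195  0.316] 1.5042128866435351e-05
paper nearR [ 0.688 -0.164  0.271] 0.06907772300089926
paper nearL [ 0.673 -0.058  0.193] 0.020311938207630456
screen far R [ 0.534 -0.169  0.352] 0.01605992488415426
screen nearR [ 0.507 -0.149  0.246] 0.08367050429832754
logo [ 0.443 -0.135  0.186] 0.0019740808751377635
front bottom [ 0.353 -0.176  0.   ] rear bottom [ 0.726 -0.194  0.   ]
top front-right [ 0.359 -0.185  0.   ] [ 0.849 -0.186  0.   ]
basis [[-0.968  0.251  0.   ]
 [ 0.251  0.968 -0.   ]
 [-0.    -0.    -1.   ]]
```

View pics/wrist0.png

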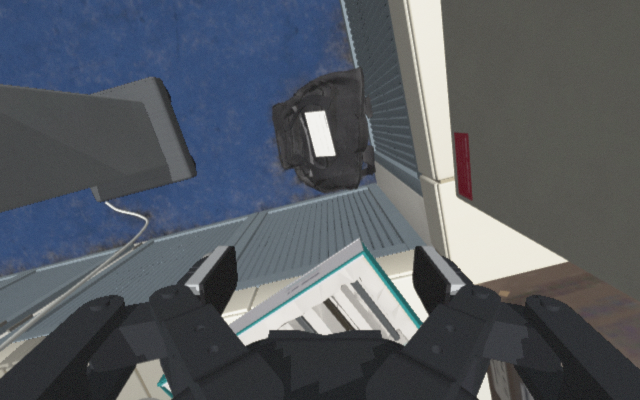

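Wrist view: only the area near the start (floor and cart edge at about (330,130)), with no pump. The analyser is about 0.36 m tall with its side at y≈-0.19, so I'll go over it. First step: rise, align with the pump's axes and shut the fingers.

```bash
python3 -m handwheel '[[[0,0,0,-0.035,-7],[0,0,0,-0.035,-7],[0,0,0,-0.035,-3.5],[0,0,0,-0.035,0],[0,0,0,-0.035,0],[0,0,0,-0.035,0],[0,0,0,-0.035,0],[0,0,0,-0.01,0]]]' 30; python3 -c "
from h import *
s=get_state();print(s['qpos'],R.from_quat(s['tcp_rot']).as_matrix().round(3))"
```

```text
time: 1.62
eef_pos: [0.1696, 0.6537, 0.4945]
tcp_rot: [-0.026, 1.0, 0.005, 0.002]
contact_force: [-0.1, 0.1, 2.2]
opening: -0.001
finger_force: 0.0
[ 1.16705262e+00  2.19559199e-01  1.19076791e+00 -4.25151353e-05
  1.71992357e+00 -4.55447766e-01] [[-0.999 -0.052  0.004]
 [-0.052  0.999  0.01 ]
 [-0.005  0.01  -1.   ]]
```

```bash
python3 -m handwheel '[[[0,-0.024,-0.032,0,0],[0,-0.024,-0.032,0,0],[0,-0.024,-0.032,0,0],[0,-0.024,-0.032,0,0],[0,-0.024,-0.032,0,0],[0,-0.024,-0.032,0,0],[0,-0.024,-0.032,0,0],[0,-0.024,-0.032,0,0],[0,-0.024,-0.032,0,0],[0,-0.024,-0.032,0,0],[0,-0.024,-0.032,0,0],[0,-0.006,-0.04,0,0]]]'
python3 -m handwheel '[[[0,0,-0.04,0,0],[0,0,-0.04,0,0],[0,0,-0.04,0,0],[0,0,-0.04,0,0],[0,0,-0.04,0,0],[0,0,-0.04,0,0],[0,0,-0.04,0,0],[0,0,-0.04,0,0],[0,0.01,-0.04,0,0],[0,0.01,-0.04,0,0],[0,0.01,-0.04,0,0],[0,0.01,-0.04,0,0]]]'
```

```text
time: 2.62
eef_pos: [0.4615, 0.2743, 0.484]
tcp_rot: [-0.026, 1.0, -0.0, -0.001]
contact_force: [1.8, 0.4, 0.1]
opening: -0.001
finger_force: 0.0
time: 3.62
eef_pos: [0.4432, -0.2074, 0.4857]
tcp_rot: [-0.026, 1.0, 0.0, -0.0]
contact_force: [0.7, -0.6, -0.1]
opening: 0.001
finger_force: 0.0
```

```bash
python3 -m handwheel '[[[0,0,-0.04,0,0],[0,0,-0.04,0,0],[0,0,-0.04,0,0],[0,0,-0.04,0,0],[0,0,-0.02,0.03,0],[0,0,0,0.04,0],[0,0,0,0.04,0],[0,0,0,0.04,0],[0,0,0,0.03,0],[0,0,0,0,0],[0,0,0,0,0]]]'
python3 - <<'E'
from h import *
np.set_printoptions(precision=4,suppress=True)
Z={'plunger_top':.12,'vent_knob':.093,'vent_pivot':.093,'pump':0,'pin':0,'red_vial':0}
s=get_state(); print(s['qpos'],s['eef_pos'])
cv2.imwrite('pics/w1.png',viewer.read_camera('wrist'))
for n,z in Z.items():
    for r in viewer.pinpoint('wrist',n)[:1]:
        u,v=r['xy'][0]*640,r['xy'][1]*400; print(n,round(r['confidence'],2),round(u),round(v),at_z('wrist',u,v,z,s))
E
```

```text
time: 4.53
eef_pos: [0.4527, -0.3846, 0.304]
tcp_rot: [-0.026, 1.0, 0.002, -0.002]
contact_force: [0.6, -0.3, 1.1]
opening: -0.001
finger_force: 0.0
[-0.8749  0.0644  1.6977 -0.      1.3847 -2.4973] [ 0.4527 -0.3846  0.304 ]
plunger_top 0.76 346 229 [ 0.5081 -0.3555  0.12  ]
vent_knob 0.81 302 152 [ 0.4225 -0.4126  0.093 ]
vent_pivot 0.79 336 155 [ 0.4242 -0.3711  0.093 ]
pump 0.8 341 202 [ 0.5062 -0.3548  0.    ]
pin 0.48 382 225 [ 0.5422 -0.2858  0.    ]
red_vial 0.84 271 187 [ 0.4881 -0.4644  0.    ]
```

View pics/w1.png

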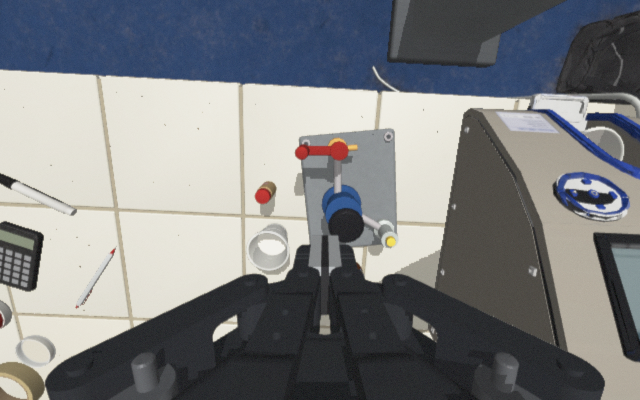

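Wrist view: knob at (302,152), pivot (337,150), plunger head (346,225), pin (390,241), vial (264,193). These agree with the top view, giving a pump yaw of about 0.1. I'll lower the shut fingers on the knob's +x side.

```bash
python3 -m handwheel '[[[0,0,-0.027,0,0],[0,0,0,0.04,0],[0,0,0,0.04,0],[0,0,0,0.04,0],[0,0,0,0.03,0],[0,0,0,0.025,0],[0,0,0,0.022,0],[0,0,0,0.019,0],[0,0,0,0,0],[0,0,0,0,0]]]'; python3 -c "
from h import *
cv2.imwrite('pics/w2.png',viewer.read_camera('wrist'))"
```

```text
time: 5.72
eef_pos: [0.4547, -0.4121, 0.09]
tcp_rot: [-0.026, 1.0, 0.001, -0.0]
contact_force: [0.2, -0.6, -0.4]
opening: 0.0
finger_force: 0.0
```

View pics/w2.png

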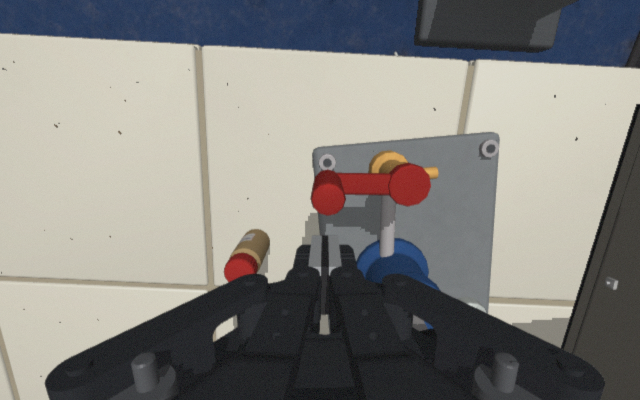

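The knob at (328,193) is just ahead of the shut fingertips at (325,240), with the vial well clear at (245,260). Pushing round the arc now.

```bash
python3 -m handwheel '[[[0,0.009,0.0035,0,0],[0,0.007,-0.0015,0,0],[0,0.007,-0.0015,0,0],[0,0.007,-0.0015,0,0],[0,0.0085,0.0015,0,0],[0,0.0085,0.0015,0,0],[0,0.007,0.004,0,0],[0,0.007,0.0045,0,0],[0,0,0,0,0]]]'; python3 -m handwheel '[[[0,0.006,0.006,0,0],[0,0.005,0.007,0,0],[0,0,0,0,0],[0,0,0,0,0]]]';  python3 -c "
from h import *
print(get_state()['qpos'])
cv2.imwrite('pics/w3.png',viewer.read_camera('wrist'))"
```

```text
time: 6.52
eef_pos: [0.392, -0.4043, 0.0902]
tcp_rot: [-0.026, 1.0, 0.0, -0.0]
contact_force: [0.0, -1.1, 0.1]
opening: -0.0
finger_force: 0.2
time: 6.85
eef_pos: [0.3827, -0.3971, 0.092]
tcp_rot: [-0.026, 1.0, -0.007, 0.002]
contact_force: [4.3, -11.1, -3.6]
opening: -0.002
finger_force: 5.5
[-0.9863728   0.16926494  1.99163869 -0.00387363  0.96688466 -2.60745542]
```

View pics/w3.png

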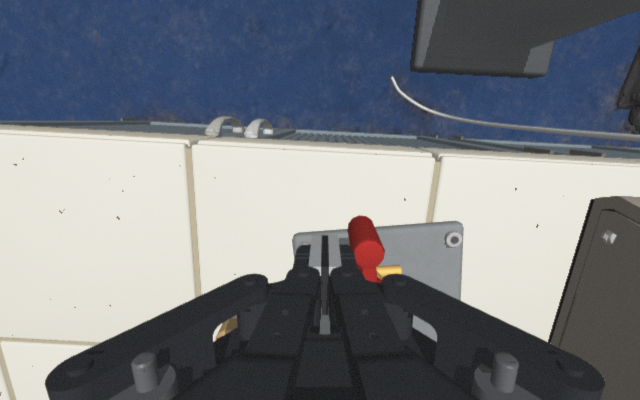

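The lever now points along -x (knob (368,250)), and 11 N at the fingertip means it is on its stop. Back off, rise, move over the plunger and check.

```bash
python3 -m handwheel '[[[0,0,-0.015,0,0],[0,0,-0.015,0,0],[0,0,0,-0.04,0],[0,0,0,-0.04,0],[0,0,0,-0.04,0],[0,-0.031,0.0155,0,0],[0,-0.031,0.0155,0,0],[0,-0.031,0.0155,0,0],[0,-0.031,0.0155,0,0],[0,0,0,0,0],[0,0,0,0,0]]]'
python3 - <<'E'
from h import *
np.set_printoptions(precision=4,suppress=True)
s=get_state(); print(s['qpos'],s['eef_pos'])
viewer.read_camera('scene');t=viewer.read_camera('top')
for c in ['top','scene']:
 for n,z in [('vent_knob',.093),('vent_pivot',.093),('plunger_top',.12)]:
  for r in viewer.pinpoint(c,n)[:1]:
    u,v=r['xy'][0]*640,r['xy'][1]*400; print(c,n,round(r['confidence'],2),round(u),round(v),at_z(c,u,v,z))
im=viewer.read_camera('scene')
cv2.imwrite('pics/ts.png',np.hstack([cv2.resize(t[150:300,260:410],(400,400)),cv2.resize(im[150:300,200:350],(400,400))]))
E
```

```text
time: 7.82
eef_pos: [0.5039, -0.3527, 0.2094]
tcp_rot: [-0.028, 1.0, 0.0, -0.001]
contact_force: [-0.5, -0.2, 0.1]
opening: 0.001
finger_force: 0.0
[-0.7748  0.1761  1.7486 -0.0016  1.2196 -2.4002] [ 0.5039 -0.3527  0.2094]
top vent_knob 0.62 343 292 [ 0.3787 -0.3792  0.093 ]
top vent_pivot 0.77 338 270 [ 0.4176 -0.37    0.093 ]
top plunger_top 0.63 331 221 [ 0.5049 -0.3585  0.12  ]
scene vent_knob 0.65 210 227 [ 0.3796 -0.3797  0.093 ]
scene vent_pivot 0.56 236 219 [ 0.4224 -0.3695  0.093 ]
scene plunger_top 0.87 284 200 [ 0.5052 -0.3541  0.12  ]
```

View pics/ts.png

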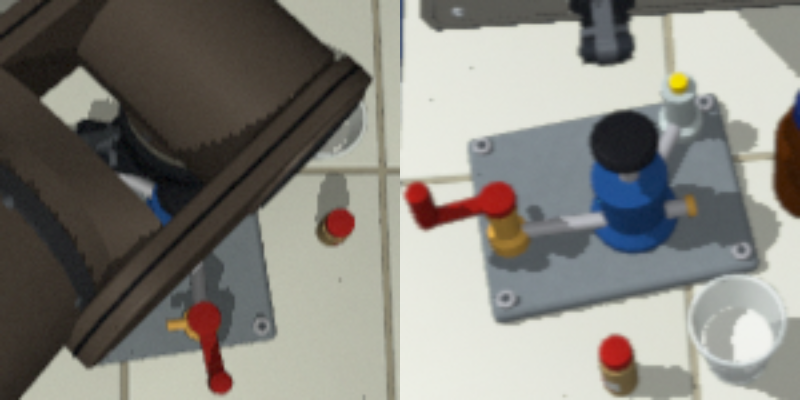

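Both views show the lever along -x, straight away from the plunger (knob angle implies about 1.5 rad), and bottle, vial and cup undisturbed. I'll turn the hand so its wide linkage stays away from the pin, then lower it over the plunger.

```bash
python3 -m handwheel '[[[0,-0.001,-0.003,0,7],[0,0,0,0,7],[0,0,0,0,7],[0,0,0,0,7],[0,0,0,0,7],[0,0,0,0,7],[0,0,0,0,7],[0,0,0,0,7],[0,0,0,0.02,7],[0,0,0,0.02,7],[0,0,0,0.02,7],[0,0,0,0.016,7]]]'
python3 -m handwheel '[[[0,0,0,0.008,0],[0,0,0,0.008,0],[0,0,0,0,0],[0,0,0,0,0]]]'; python3 -c "
from h import *
s=get_state();print(s['qpos'],s['contact_force'],s['eef_pos'])"
```

```text
time: 9.27
eef_pos: [0.5044, -0.357, 0.1328]
tcp_rot: [0.652, 0.758, -0.0, -0.001]
contact_force: [-0.8, 0.5, -0.7]
opening: 0.001
finger_force: 0.0
time: 9.6
eef_pos: [0.5052, -0.3575, 0.1193]
tcp_rot: [0.649, 0.761, -0.0, 0.0]
contact_force: [-1.2, 0.4, 2.4]
opening: 0.004
finger_force: 1.1
[-7.79574766e-01  2.77070825e-01  1.80448714e+00 -1.43288651e-04
  1.05953288e+00 -9.37483945e-01] [-1.24109855  0.39769947  2.37910535] [ 0.50522188 -0.35754508  0.11927156]
```

```bash
python3 -m handwheel '[[[0,0,0,0.009,0],[0,0,0,0.009,0],[0,0,0,0.009,0],[0,0,0,0.002,0],[0,0,0,0,0]]]'
python3 -c "
from h import *
s=get_state();print(s['contact_force'],s['eef_pos'])"
python3 -m handwheel '[[[0,0,0,-0.02,0],[0,0,0,-0.02,0],[0,0,0,0,0],[0,0,0,0,0],[0,0,0,0,0],[0,0,0,0,0],[0,0,0,0,0],[0,0,0,0,0]]]'
python3 - <<'E'
from h import *
im=viewer.read_camera('scene'); cv2.imwrite('pics/s1.png',cv2.resize(im[150:300,200:400],(800,600)))
E
```

```text
time: 10.02
eef_pos: [0.5066, -0.3586, 0.0938]
tcp_rot: [0.649, 0.761, -0.0, 0.002]
contact_force: [-3.3, 2.8, 11.3]
opening: 0.001
finger_force: 5.5
[-3.27100596  2.7673732  11.29137401] [ 0.50655913 -0.35863308  0.09382165]
time: 10.68
eef_pos: [0.5046, -0.3567, 0.1281]
tcp_rot: [0.65, 0.76, 0.0, -0.001]
contact_force: [0.1, -0.7, -0.2]
opening: 0.002
finger_force: 0.0
```

View pics/s1.png

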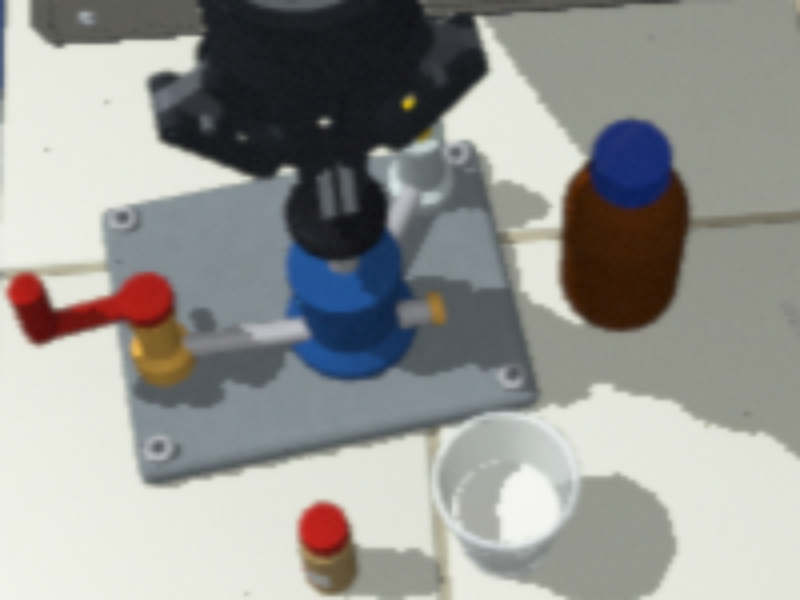

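The view shows the fingertips just above the plunger, and the pin (yellow glimpses at (408,103) and (425,133)) behind the gripper and mostly hidden. The press reached 0.094, i.e. full travel. Two more presses, slightly deeper.

```bash
for i in 1; do python3 -m handwheel '[[[0,0,0,0.014,0],[0,0,0,0.014,0],[0,0,0,0.012,0],[0,0,0,0.001,0],[0,0,0,0.001,0],[0,0,0,0,0]]]'
python3 -m handwheel '[[[0,0,0,-0.021,0],[0,0,0,-0.021,0],[0,0,0,0,0],[0,0,0,0,0],[0,0,0,0,0],[0,0,0,0,0],[0,0,0,0,0],[0,0,0,0,0],[0,0,0,0,0]]]'
python3 -m handwheel '[[[0,0,0,0.014,0],[0,0,0,0.014,0],[0,0,0,0.012,0],[0,0,0,0.001,0],[0,0,0,0.001,0],[0,0,0,0,0]]]'
python3 -m handwheel '[[[0,0,0,-0.021,0],[0,0,0,-0.021,0],[0,0,0,0,0],[0,0,0,0,0],[0,0,0,0,0],[0,0,0,0,0],[0,0,0,0,0],[0,0,0,0,0],[0,0,0,0,0]]]'; done
python3 - <<'E'
from h import *
im=viewer.read_camera('scene');w=viewer.read_camera('wrist')
cv2.imwrite('pics/s2.png',np.hstack([cv2.resize(im[150:240,260:340],(356,400)),cv2.resize(w,(440,400))]))
E
```

```text
time: 11.23
eef_pos: [0.5068, -0.3588, 0.0936]
tcp_rot: [0.65, 0.76, -0.0, 0.002]
contact_force: [-6.9, 5.2, 25.5]
opening: -0.0
finger_force: 12.9
time: 11.98
eef_pos: [0.5048, -0.3569, 0.1284]
tcp_rot: [0.65, 0.76, 0.0, -0.001]
contact_force: [0.4, 0.4, -0.2]
opening: -0.005
finger_force: 0.0
time: 12.48
eef_pos: [0.5068, -0.3588, 0.0936]
tcp_rot: [0.65, 0.76, -0.0, 0.002]
contact_force: [-5.5, 5.3, 25.0]
opening: 0.002
finger_force: 12.5
time: 13.23
eef_pos: [0.5047, -0.3569, 0.1283]
tcp_rot: [0.65, 0.76, 0.0, -0.001]
contact_force: [-0.5, 1.0, -0.1]
opening: -0.0
finger_force: 0.0
```

View pics/s2.png

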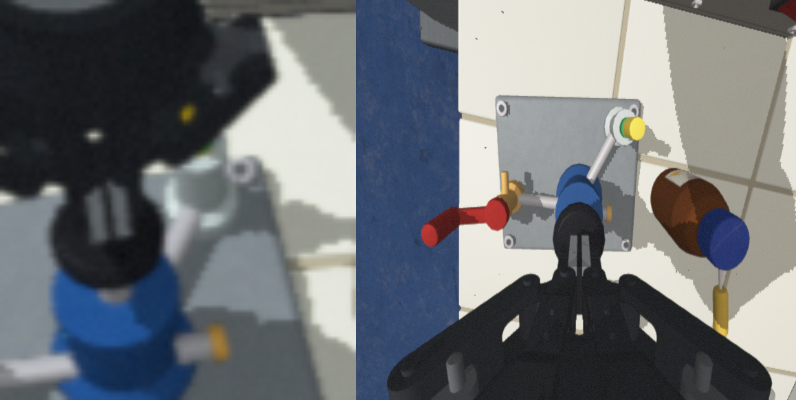

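The wrist camera has a clear view of the pin: yellow top (634,128) with green just emerging at its barrel. Two more presses, tracking the pin in the wrist camera.

```bash
cat > m.py <<'E'
from h import *
w=viewer.read_camera('wrist'); h=cv2.cvtColor(w,cv2.COLOR_BGR2HSV)[80:180,460:600]
for n,a,b in [('yellow',(22,130,120),(33,255,255)),('green',(45,80,40),(85,255,255))]:
    m=cv2.inRange(h,a,b); p=np.argwhere(m); print(n,len(p),p.mean(0) if len(p) else '',p.min(0) if len(p) else '',p.max(0) if len(p) else '')
cv2.imwrite('pics/p.png',cv2.resize(w[80:220,420:620],(800,560),interpolation=cv2.INTER_CUBIC))
E
python3 m.py
python3 -m handwheel '[[[0,0,0,0.014,0],[0,0,0,0.014,0],[0,0,0,0.012,0],[0,0,0,0.001,0],[0,0,0,0.001,0],[0,0,0,0,0]]]'
python3 -m handwheel '[[[0,0,0,-0.021,0],[0,0,0,-0.021,0],[0,0,0,0,0],[0,0,0,0,0],[0,0,0,0,0],[0,0,0,0,0],[0,0,0,0,0],[0,0,0,0,0],[0,0,0,0,0]]]'
python3 m.py
python3 -m handwheel '[[[0,0,0,0.014,0],[0,0,0,0.014,0],[0,0,0,0.012,0],[0,0,0,0.001,0],[0,0,0,0.001,0],[0,0,0,0,0]]]'
python3 -m handwheel '[[[0,0,0,-0.021,0],[0,0,0,-0.021,0],[0,0,0,0,0],[0,0,0,0,0],[0,0,0,0,0],[0,0,0,0,0],[0,0,0,0,0],[0,0,0,0,0],[0,0,0,0,0]]]'
python3 m.py
```

```text
yellow 0   
green 0   
time: 13.88
eef_pos: [0.507, -0.359, 0.0936]
tcp_rot: [0.65, 0.76, -0.0, 0.002]
contact_force: [-5.4, 4.7, 26.2]
opening: 0.002
finger_force: 13.1
time: 14.63
eef_pos: [0.5047, -0.3569, 0.1283]
tcp_rot: [0.65, 0.76, 0.0, -0.001]
contact_force: [0.1, -0.2, 0.2]
opening: -0.002
finger_force: 0.0
yellow 0   
green 0   
time: 15.18
eef_pos: [0.5069, -0.3589, 0.0936]
tcp_rot: [0.65, 0.76, -0.0, 0.002]
contact_force: [-4.8, 5.0, 26.7]
opening: -0.0
finger_force: 13.1
time: 15.93
eef_pos: [0.5047, -0.3569, 0.1284]
tcp_rot: [0.65, 0.76, 0.0, -0.001]
contact_force: [0.0, -0.9, -0.5]
opening: -0.001
finger_force: 0.0
yellow 0   
green 0
```

View pics/p.png

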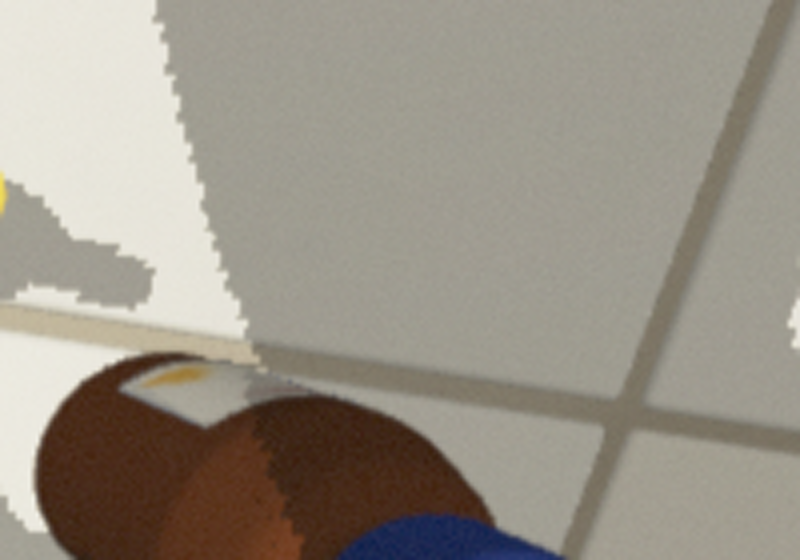

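The crop missed the pin: it shows only the bottle at (180,450), with the pin's edge at (0,195). My picture views are used up, so I'll measure the pin numerically in the right window, before and after one more press (harmless if it is already out).

```bash
cat > m.py <<'E'
from h import *
np.set_printoptions(precision=4,suppress=True)
s=get_state(); w=viewer.read_camera('wrist'); H=cv2.cvtColor(w,cv2.COLOR_BGR2HSV); r0,c0=90,365; h=H[r0:170,c0:440]
for n,a,b in [('yellow',(20,110,80),(34,255,255)),('green',(40,70,30),(90,255,255))]:
    m=cv2.inRange(h,a,b); k,L,S,C=cv2.connectedComponentsWithStats(m)
    i=1+np.argmax(S[1:,4]) if k>1 else None
    if i: print(n,S[i]+[c0,r0,0,0,0],C[i]+[c0,r0])
    else: print(n,None)
y,x=np.mgrid[0:1,0:1]
print('row scan (hue/sat/val) along pin row'); 
for c in range(372,426,2): print(c,H[128,c].tolist(),end=' ')
print()
d=viewer.look_for('wrist','pin'); print([(round(q['confidence'],2),(np.array(q['extent'])*[640,400,640,400]).round(1)) for q in d[:2]])
# predicted pixels of pin axis at given heights
p=viewer.camera_params('wrist'); f=200/np.tan(np.radians(p['fov_y'])/2); Hm=np.array(p['hand_eye']); T=R.from_quat(s['tcp_rot']).as_matrix()
for yaw in (.1,.16):
  a=np.array([np.cos(yaw)*.045-np.sin(yaw)*.062+.5055,np.sin(yaw)*.045+np.cos(yaw)*.062-.357])
  for z in (.064,.089,.1,.109):
    q=Hm[:3,:3].T@(T.T@(np.r_[a,z]-s['eef_pos'])-Hm[:3,3]); print(yaw,z,p['cx']-f*q[0]/q[2],p['cy']+f*q[1]/q[2])
E
python3 m.py
```

```text
yellow [389 116  32  25 613] [404.8369 128.    ]
green [384 118  11  20  86] [387.6163 126.8372]
row scan (hue/sat/val) along pin row
372 [50, 12, 132] 374 [53, 5, 217] 376 [60, 4, 218] 378 [60, 5, 221] 380 [60, 4, 215] 382 [60, 6, 215] 384 [63, 107, 117] 386 [68, 143, 164] 388 [38, 135, 159] 390 [23, 168, 172] 392 [23, 168, 173] 394 [24, 169, 174] 396 [23, 166, 178] 398 [26, 156, 227] 400 [28, 145, 244] 402 [27, 148, 244] 404 [27, 151, 244] 406 [27, 153, 243] 408 [27, 153, 243] 410 [27, 153, 243] 412 [27, 155, 242] 414 [27, 155, 242] 416 [27, 155, 242] 418 [27, 156, 240] 420 [26, 151, 233] 422 [24, 26, 158] 424 [24, 25, 161] 
[(0.71, array([384.9, 116.6,  34.9,  20.1]))]
0.1 0.064 395.26276071301913 131.69021411342214
0.1 0.089 404.8978711243758 132.98695070400328
0.1 0.1 410.02217948265974 133.67660322129828
0.1 0.109 414.7277180229263 134.30989580882914
0.16 0.064 390.175102119066 127.47936620217006
0.16 0.089 399.1538301856543 128.20533200552978
0.16 0.1 403.93266461552554 128.5917197377649
0.16 0.109 408.3231748747605 128.94670991943275
```

```bash
python3 -m handwheel '[[[0,0,0,0.014,0],[0,0,0,0.014,0],[0,0,0,0.012,0],[0,0,0,0.001,0],[0,0,0,0.001,0],[0,0,0,0,0]]]'
python3 m.py | head -2
python3 -m handwheel '[[[0,0,0,-0.021,0],[0,0,0,-0.021,0],[0,0,0,0,0],[0,0,0,0,0],[0,0,0,0,0],[0,0,0,0,0],[0,0,0,0,0],[0,0,0,0,0],[0,0,0,0,0]]]'
python3 m.py | head -4
```

```text
time: 16.58
eef_pos: [0.507, -0.359, 0.0936]
tcp_rot: [0.65, 0.76, -0.0, 0.002]
contact_force: [-6.1, 5.0, 25.9]
opening: 0.003
finger_force: 13.1
yellow [ 400  110   40   31 1015] [420.9606 124.3901]
green [392 111  20  26 171] [398.3333 123.1754]
time: 17.43
eef_pos: [0.5047, -0.3569, 0.1284]
tcp_rot: [0.65, 0.76, 0.0, -0.001]
contact_force: [0.6, -0.4, 0.3]
opening: -0.002
finger_force: 0.0
yellow [389 117  33  24 619] [405.0436 128.2423]
green [384 118  13  20  92] [388.0543 126.7065]
row scan (hue/sat/val) along pin row
372 [50, 11, 136] 374 [60, 7, 210] 376 [68, 5, 218] 378 [60, 3, 219] 380 [60, 4, 217] 382 [55, 7, 218] 384 [60, 87, 120] 386 [67, 144, 142] 388 [45, 129, 162] 390 [23, 163, 172] 392 [24, 165, 173] 394 [23, 165, 176] 396 [24, 163, 178] 398 [24, 166, 207] 400 [28, 144, 244] 402 [28, 148, 244] 404 [27, 151, 244] 406 [27, 153, 243] 408 [27, 156, 243] 410 [27, 152, 243] 412 [27, 153, 242] 414 [27, 155, 242] 416 [27, 157, 241] 418 [26, 157, 241] 420 [26, 156, 236] 422 [22, 40, 166] 424 [24, 26, 160]
```

The pin is unchanged by the sixth press, so it is at its end (top ≈109 mm). Retreat upward and make a final numeric check.

```bash
python3 -m handwheel '[[[0,0,0,-0.04,0],[0,0,0,-0.04,0],[0,0,0,-0.04,0],[0,0.03,0,-0.04,0],[0,0.03,0,-0.04,0],[0,0.03,0,-0.04,0],[0,0.03,0,0,0],[0,0,0,0,0],[0,0,0,0,0],[0,0,0,0,0]]]'
python3 - <<'E'
from h import *
np.set_printoptions(precision=4,suppress=True)
Z={'plunger_top':.12,'vent_knob':.093,'vent_pivot':.093,'amber_bottle':0,'red_vial':0,'small_cup':0}
for c in ['scene','wrist']:
  s=get_state(); im=viewer.read_camera(c); cv2.imwrite(f'pics/f{c}.png',im)
  for n,z in Z.items():
    for r in viewer.pinpoint(c,n)[:1]:
        u,v=r['xy'][0]*640,r['xy'][1]*400; print(c,n,round(r['confidence'],2),at_z(c,u,v,z,s))
  for r in viewer.outline_of(c,'pin')[:1]:
    m=np.array(r['mask']); h=cv2.cvtColor(im,cv2.COLOR_BGR2HSV); print(c,'pin',r['confidence'],np.array(r['extent'])*[640,400,640,400])
    rs,cs=np.where(cv2.dilate(m.astype(np.uint8),np.ones((9,9)))>0)
    x0=int(np.median(cs))
    if c=='scene':
        for y in range(rs.min(),rs.max()+14): print(y,h[y,x0].tolist(),end=' ')
        print('axis pts z .109,.064 ->col',x0)
# scene projection of pin axis
p=viewer.camera_params('scene'); f=200/np.tan(np.radians(p['fov_y'])/2); M=R.from_quat(p['attitude']).as_matrix()
a=np.array([np.cos(.16)*.045-np.sin(.16)*.062+.5055,np.sin(.16)*.045+np.cos(.16)*.062-.357])
for z in (.064,.069,.1,.105,.109):
    q=M.T@(np.r_[a,z]-p['xyz']); print(z,p['cx']-f*q[0]/q[2],p['cy']+f*q[1]/q[2])
E
```

```text
time: 18.37
eef_pos: [0.4885, -0.2535, 0.3485]
tcp_rot: [0.65, 0.76, -0.0, -0.0]
contact_force: [-0.1, -1.0, -0.3]
opening: -0.001
finger_force: 0.0
scene plunger_top 0.72 [ 0.5053 -0.359   0.12  ]
scene vent_knob 0.82 [ 0.3762 -0.3766  0.093 ]
scene amber_bottle 0.73 [ 0.6273 -0.3397  0.    ]
scene red_vial 0.67 [ 0.4897 -0.4635  0.    ]
scene small_cup 0.68 [ 0.5665 -0.4552  0.    ]
scene pin 0.74 [271.104 190.8    23.296  28.4  ]
187 [39, 16, 218] 188 [35, 15, 216] 189 [35, 15, 217] 190 [38, 15, 208] 191 [38, 10, 104] 192 [120, 7, 38] 193 [113, 70, 29] 194 [107, 60, 30] 195 [120, 43, 30] 196 [116, 51, 35] 197 [108, 41, 31] 198 [120, 25, 31] 199 [114, 38, 34] 200 [110, 55, 28] 201 [114, 40, 32] 202 [120, 32, 32] 203 [96, 41, 31] 204 [120, 24, 32] 205 [111, 54, 33] 206 [105, 45, 34] 207 [114, 39, 33] 208 [107, 54, 33] 209 [110, 48, 32] 210 [120, 43, 30] 211 [116, 51, 35] 212 [114, 47, 27] 213 [128, 36, 28] 214 [110, 23, 34] 215 [115, 17, 88] 216 [113, 18, 114] 217 [111, 66, 124] 218 [108, 170, 138] 219 [107, 194, 138] 220 [107, 196, 138] 221 [107, 199, 137] 222 [108, 190, 141] 223 [107, 195, 140] 224 [108, 197, 140] 225 [107, 197, 141] 226 [107, 196, 139] 227 [108, 195, 136] 228 [107, 207, 90] 229 [108, 199, 78] 230 [107, 206, 78] 231 [109, 188, 76] 232 [107, 193, 78] 233 [108, 192, 77] 234 [106, 208, 76] axis pts z .109,.064 ->col 283
wrist vent_knob 0.81 [ 0.3771 -0.3744  0.093 ]
wrist vent_pivot 0.63 [ 0.4167 -0.3721  0.093 ]
wrist amber_bottle 0.6 [ 0.6268 -0.3356  0.    ]
0.064 304.1487140226932 182.10164802093945
0.069 304.05056128826726 180.6200800603118
0.1 303.42021838074254 171.1053593400002
0.105 303.31489057707716 169.515487186294
0.109 303.2298670250024 168.23209787075953
```

```bash
python3 -m handwheel '[[[0,0,-0.03,-0.03,0],[0,0,-0.03,-0.03,0],[0,0,0,-0.03,0],[0,0,0,-0.03,0],[0,0,0,0,0],[0,0,0,0,0],[0,0,0,0,0]]]'
python3 - <<'E'
from h import *
im=viewer.read_camera('scene'); h=cv2.cvtColor(im,cv2.COLOR_BGR2HSV)
for x in (302,304,306):
    print(x,[(y,*h[y,x].tolist()) for y in range(160,192)])
i0=cv2.cvtColor(cv2.imread('pics/scene0.png'),cv2.COLOR_BGR2HSV); print('start',[(y,*i0[y,304].tolist()) for y in range(172,192)])
E
```

```text
time: 19.75
eef_pos: [0.4304, -0.2625, 0.4676]
tcp_rot: [0.65, 0.76, 0.0, -0.0]
contact_force: [0.5, -0.1, -0.3]
opening: -0.003
finger_force: 0.0
302 [(160, 34, 20, 205), (161, 30, 20, 208), (162, 32, 20, 208), (163, 34, 21, 210), (164, 30, 25, 195), (165, 26, 40, 191), (166, 25, 169, 222), (167, 27, 254, 233), (168, 27, 255, 235), (169, 27, 255, 238), (170, 27, 255, 236), (171, 26, 255, 221), (172, 26, 255, 160), (173, 26, 250, 150), (174, 26, 255, 148), (175, 26, 245, 149), (176, 26, 255, 147), (177, 26, 250, 144), (178, 27, 224, 139), (179, 41, 171, 137), (180, 66, 172, 141), (181, 70, 192, 113), (182, 67, 165, 102), (183, 51, 111, 110), (184, 31, 63, 146), (185, 78, 14, 186), (186, 90, 17, 193), (187, 85, 18, 184), (188, 87, 18, 140), (189, 90, 18, 115), (190, 94, 18, 115), (191, 90, 16, 115)]
304 [(160, 35, 14, 223), (161, 33, 13, 222), (162, 33, 14, 222), (163, 33, 13, 222), (164, 33, 14, 222), (165, 30, 24, 221), (166, 26, 157, 230), (167, 27, 255, 232), (168, 27, 255, 234), (169, 27, 255, 234), (170, 27, 255, 234), (171, 26, 255, 213), (172, 26, 248, 145), (173, 26, 245, 133
[... 741 characters left out ...]
 122), (178, 31, 182, 105), (179, 50, 149, 101), (180, 67, 180, 95), (181, 70, 193, 82), (182, 65, 161, 81), (183, 45, 134, 93), (184, 28, 78, 124), (185, 76, 16, 180), (186, 84, 20, 194), (187, 86, 19, 188), (188, 87, 18, 126), (189, 87, 23, 102), (190, 90, 18, 102), (191, 86, 21, 99)]
start [(172, 37, 15, 217), (173, 34, 16, 219), (174, 36, 18, 218), (175, 36, 16, 217), (176, 32, 21, 210), (177, 26, 127, 213), (178, 26, 234, 227), (179, 27, 255, 229), (180, 27, 255, 230), (181, 27, 255, 231), (182, 27, 255, 227), (183, 26, 247, 153), (184, 25, 193, 135), (185, 29, 70, 154), (186, 80, 17, 184), (187, 88, 17, 183), (188, 87, 17, 149), (189, 90, 18, 111), (190, 90, 21, 99), (191, 90, 16, 98)]
```

The green band (rows 180–183) has yellow shaft below it, above the barrel. The pin's top is at the predicted "out" height, so the pin is fully out.

```bash
python3 -c "
from h import *
print(sign_off())"
```

```text
the job is handed in; nothing more can be done
None
```

The job is handed in: vent lever pushed to its closed stop, then six full presses of the plunger; the indicator pin is fully out with its green band clear of the barrel, the plunger is up, and the bottle, vial and cup are where they stood (about 20 s on the robot's clock).

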